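# Make up two tooling kits

### The job

Make up the two tooling kits, one piece to a pocket. Long tray with three pockets: the taper tool holder in the pocket next to the tray's handle, the big nut in the middle pocket, the big collet in the pocket farthest from the handle; short tray with two pockets: the straight-shank chuck next to the handle and the small collet in the other pocket. Set every piece down gently, upright as it stands now and in the middle of its pocket, and leave the small nut, the micrometer and the oil bottle where they are.

Things in the scene. Friction and masses are not known exactly. Their poses are not given: they have to be found in the camera images.
- tray3: Long grey kit tray, fixed: THREE 70 x 70 mm pockets in a row along its y; 78 (x) by 226 (y) mm; rim and ribs 10 mm high, 4 thick; pocket floor 3 mm above the bench. A steel wire loop handle lies flat off its -y end, 32 mm long. Origin on the bench at its centre; pocket centres at x = 0, y = -74 mm (next to the handle), 0 and +74 mm (farthest). y roughly along world y, turned up to 0.35 rad.
- tray2: Short grey kit tray, fixed: TWO 70 x 70 mm pockets along its y; 78 (x) by 152 (y) mm; rim and ribs 10 mm high, 4 thick; pocket floor 3 mm above the bench. The same wire loop handle lies off its -y end. Origin on the bench at its centre; pocket centres at x = 0, y = -37 mm (next to the handle) and +37 mm. y roughly along world y, turned up to 0.35 rad.
- taper_holder: Loose, standing upright on the bench; origin at the centre of its underside, z up along its axis. Taper tool holder of bright steel, without slots, 118 mm tall, standing nose down: nose 38 mm dia. to 24 mm height, wide grooved flange 52 mm dia. from 24 to 44 mm, then a taper narrowing from 32 to 22 mm dia. at 88 mm, then a straight stud 16 mm dia. up to 118 mm (good to grip). About 0.5 kg.
- straight_chuck: Loose, standing upright on the bench; origin at the centre of its underside, z up along its axis. Straight-shank collet chuck, 85 mm tall, without flange or taper: slotted dark steel head 36 mm dia. to 30 mm height, then a straight bright steel shank 25 mm dia. up to 85 mm (good to grip). About 0.35 kg.
- big_nut: Loose, standing upright on the bench; origin at the centre of its underside, z up along its axis. Big clamping nut: steel ring with six dark slots, 50 mm outside dia., 32 mm open bore, 28 mm tall. About 0.18 kg.
- small_nut: Loose, standing upright on the bench; origin at the centre of its underside, z up along its axis. Small clamping nut: like the big one but 34 mm outside dia., 22 mm open bore, 24 mm tall. It belongs to neither kit.
- big_collet: Loose, standing upright on the bench; origin at the centre of its underside, z up along its axis. Big collet: slit steel cone standing on its narrow end, 50 mm tall, 28 mm dia. at the foot widening to 40 mm at a straight rim, the upper 15 mm; top face closed but for a dark bore mark and a star of slits. About 0.15 kg.
- small_collet: Loose, standing upright on the bench; origin at the centre of its underside, z up along its axis. Small collet: like the big one but 36 mm tall, 20 mm dia. at the foot, 26 mm at the straight rim, the upper 11 mm. About 0.05 kg.
- micrometer: Bystander: outside micrometer lying flat on the bench at the robot's right, blue bow frame, about 65 x 150 mm, 20 mm high. Origin at the centre of its bow, on the bench.
- oil_bottle: Bystander: white plastic oil bottle with a black cap, 54 mm dia., 130 mm tall, standing at the robot's left. Origin at the centre of its underside.

How it is judged:
By the outcome, as a careful person would: the job done as asked, in the order asked, and still so for the second after the job is handed in, with the robot touching nothing.
It also fails if it takes over 112 s, if anything falls off the work surface, if the arm or the gripper's body presses on something with over 40 N, if the wrist force passes 120 N, or if a joint passes its speed limit or range.

### The arm

A 6-joint arm with a two-finger parallel gripper is mounted at the origin on the work surface. World frame = base frame: x ahead of the robot, y to its left, z up, the work surface at z = 0. Lengths are in m, angles in rad, forces in N, time in s.
With the tool pointing down it reaches from about 0.225 to 0.725 m from the base axis. Payload 3.1 kg.
Tool frame: the origin (TCP) lies between the finger pads; the fingertips stand 14 mm ahead of it and the grasp point (between the pads) lies 5 mm behind it; x points along the fingers, y is the direction in which the jaws open and shut, and the axes are right-handed (so a half turn about x gives the same grasp; the last joint's range is limited). The gripper opens to 85 mm and grips with 20 to 120 N. Pads are 22 mm wide; open, the fingers measure 114 mm over their backs; the gripper's body (76 mm by 85 mm) begins 54 mm behind the grasp point. The pads swing forward as they close: fully open they stand 13 mm farther back than shut.
Start: joints at [1.136, 0.048, 0.099, 1.622, 0, 1.443], TCP at [0.159, 0.5, 0.245] pointing down, gripper open.
Joint ranges: [-2.91, 2.91], [-0.99, 1.94], [-1.21, 1.42], [-2.12, 2.29], [-1.49, 1.47], [-3.14, 3.14]. Speed limits (rad/s): [2.79, 2.79, 3.14, 3.14, 3.14, 3.14].

### API

Orientations are given as a unit quaternion [w, x, y, z].
In Python, from workcell import ctrl gives the robot as it stands.
- The arm moves only by the shell command python3 -m pendant 'ROWS' [FORCE]. ROWS is text: rows parted by semicolons, each of 7 numbers parted by spaces: the shift along the tool's x, y, z in cm, then the turn, a rotation vector about the tool's x, y, z in degrees, then the finger opening in cm, from 0 to 8.54. In form: tx ty tz wx wy wz claw; .... A call has 1 to 20 rows; each row is the pose to reach, as a shift and turn from the pose commanded when the call began, along the tool's axes at that moment; what a row does not reach only later rows make up. A row lasts 1/10 s, in which the tool goes at most 50 mm and 8.59 degrees, less where a joint would pass 70% of its speed; a pose out of reach is approached as far as the arm can. A call with a gripper value outside its range is refused whole. The fingers move at their own pace and stop on an object; FORCE is the grip in N (left out, the last holds). Time passes only in rows, so rows that repeat a pose let the fingers close. It gives the time, the measured TCP pose, the force and the opening at its end, in the units of the state.
- ctrl.observe(): the state, without advancing time (a new reading comes with each control period).
- ctrl.camera(name): name is "scene" or "top"; returns a dict with "frame" (420x560x3 uint8, red, green, blue), "mtx" (3x3 intrinsics, pixels), "k1" (the pictures are not rectified: a ray, as slopes to the right and down, at radius r is drawn at 1 + k1 r^2 times it, then the intrinsics apply), "rvec" (rotation vector, rad) and "tvec" (3), from world to camera coordinates, as OpenCV has them. Camera axes: x right, y down, z forward; pixel columns grow to the right and rows downward; lengths in m; the calibration is good to about 2 mm. A picture is of the moment at which its call begins. There is no depth.
- ctrl.sign_off(): hands the job in, once; it reports no verdict.
The state is a dict: "clock": time; "joint_positions": joint angles; "dq": joint speeds; "joint_efforts": joint torques, N m; "position": TCP position; "eef_rot": TCP orientation; "contact_force": force on the tool from outside, world axes, zero at the start; "moment": the same for the moment, N m; "width": finger opening in m.
Only numpy, scipy, OpenCV 4.12 (cv2) and the standard library are available. Lean on these libraries where they do the work, as an engineer would, in place of code of your own. Each camera call takes 0.05 s, during which the arm holds its last target.

## Working session

There is one attempt and no reset: what is moved stays moved. The work goes in short steps, Python scripts to look and compute and a shell command to move; the robot and the scene stay as the last step left them, time stands still between calls to the robot, and variables do not carry over. Pictures are saved under pics/ and viewed, and the job is handed in when it is done.

```bash
ls; mkdir -p pics
python3 - <<'E'
from workcell import ctrl
import cv2,numpy as np
print(ctrl.observe())
for n in("scene","top"):
    c=ctrl.camera(n); cv2.imwrite(f"pics/{n}0.png",cv2.cvtColor(c["frame"],cv2.COLOR_RGB2BGR))
    R=cv2.Rodrigues(np.array(c["rvec"],float))[0]; print(n,c["mtx"],c["k1"],R.tolist(),-R.T@np.array(c["tvec"]).ravel())
E
```

```text
pics
{'clock': 0.0, 'joint_positions': array([ 1.13618396e+00,  4.87671992e-02,  9.76331527e-02,  1.62199350e+00,
       -2.03798247e-05,  1.44299849e+00]), 'dq': array([-0.00140631,  0.00033285, -0.00036316,  0.00080278, -0.00058332,
       -0.0001518 ]), 'joint_efforts': array([ 7.02322654e-05, -3.38780594e+01,  3.20016897e+01,  2.00713350e-02,
       -2.01800526e-04, -6.84736150e-06]), 'position': array([0.15834069, 0.49996372, 0.24412626]), 'eef_rot': array([ 0.69858035,  0.10725643,  0.69902397, -0.1088441 ]), 'contact_force': array([ 0.48768785, -0.49904465,  0.04331688]), 'moment': array([0.04922639, 0.05227938, 0.04346512]), 'width': 0.08519177492954204}
scene [[424.691333     0.         278.26445841]
 [  0.         424.691333   210.87260451]
 [  0.           0.           1.        ]] 0.00010154267619034318 [[0.6954396766365344, 0.7183836637015693, 0.016987286021701464], [0.4094205552720238, -0.37669528382030004, -0.830948537557105], [-0.5905408242284527, 0.5848295263358839, -0.5560898848615443]] [ 1.14019039 -0.60800128  0.61650197]
top [[408.22888879   0.         273.65603351]
 [  0.         408.22888879 206.17203029]
 [  0.           0.           1.        ]] 0.022265665432318643 [[0.0019295175345114268, -0.999839838062222, 0.017792559843749722], [-0.9956980172073382, -0.0035691834213525953, -0.09258898130490227], [0.09263765698385733, -0.017537364494534136, -0.9955454310854563]] [0.44176694 0.01480265 1.21000534]
```

View pics/top0.png

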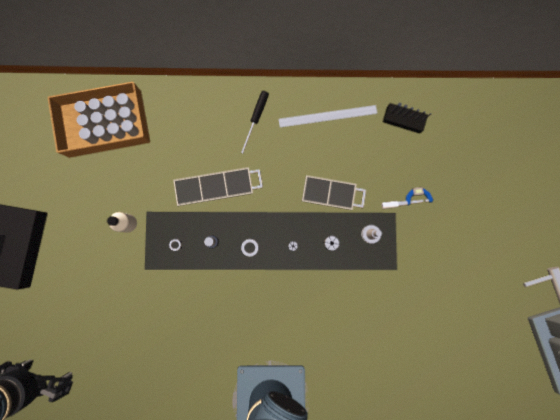

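View pics/scene0.png

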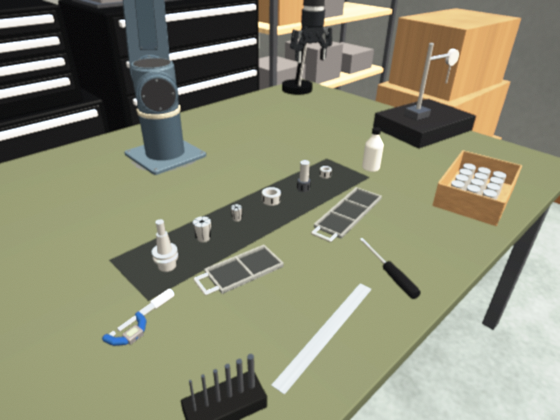

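Run:
```python
import cv2
a=cv2.imread("pics/top0.png"); 
cv2.imwrite("pics/z1.png",cv2.resize(a[160:275,140:270],None,fx=6,fy=5.2,interpolation=cv2.INTER_CUBIC)[:, :])
cv2.imwrite("pics/z2.png",cv2.resize(a[165:275,270:405],None,fx=5.4,fy=5.4,interpolation=cv2.INTER_CUBIC))
s=cv2.imread("pics/scene0.png")
cv2.imwrite("pics/z3.png",cv2.resize(s[150:300,110:290],None,fx=4,fy=4,interpolation=cv2.INTER_CUBIC))
cv2.imwrite("pics/z4.png",cv2.resize(s[130:250,250:400],None,fx=5,fy=5,interpolation=cv2.INTER_CUBIC))
```

```text
(no output)
```

View pics/z1.png

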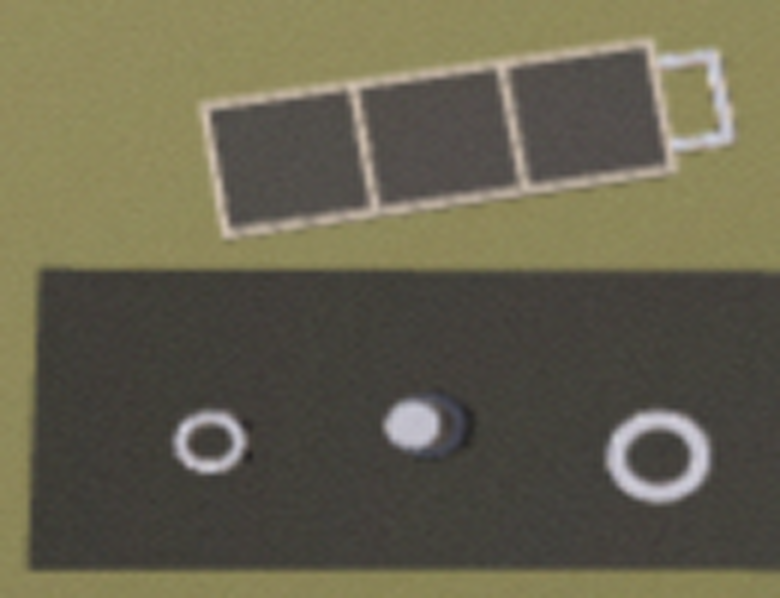

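View pics/z2.png

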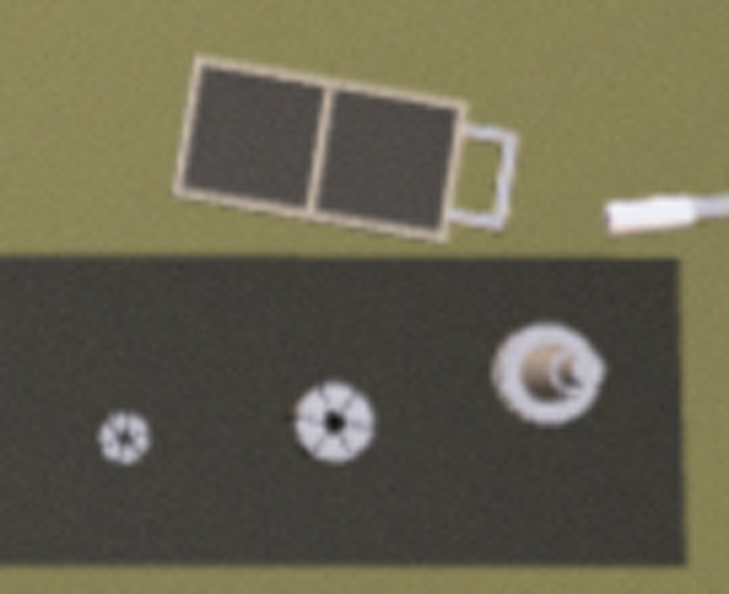

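View pics/z3.png

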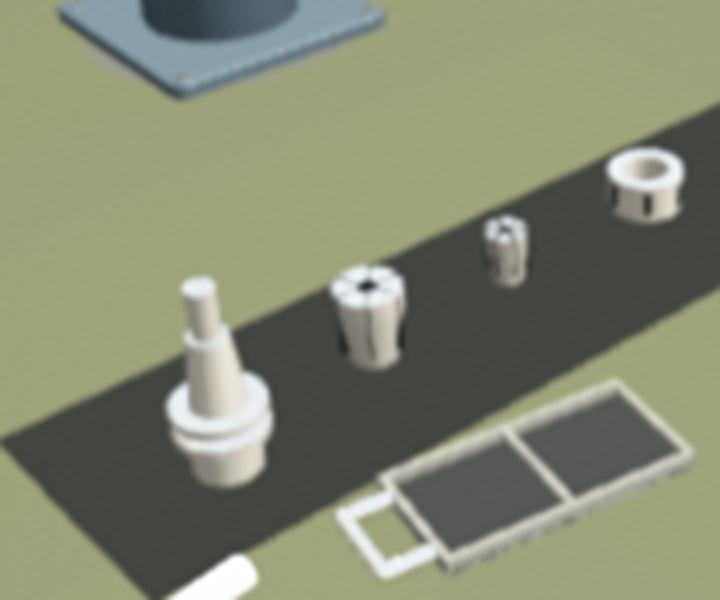

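View pics/z4.png

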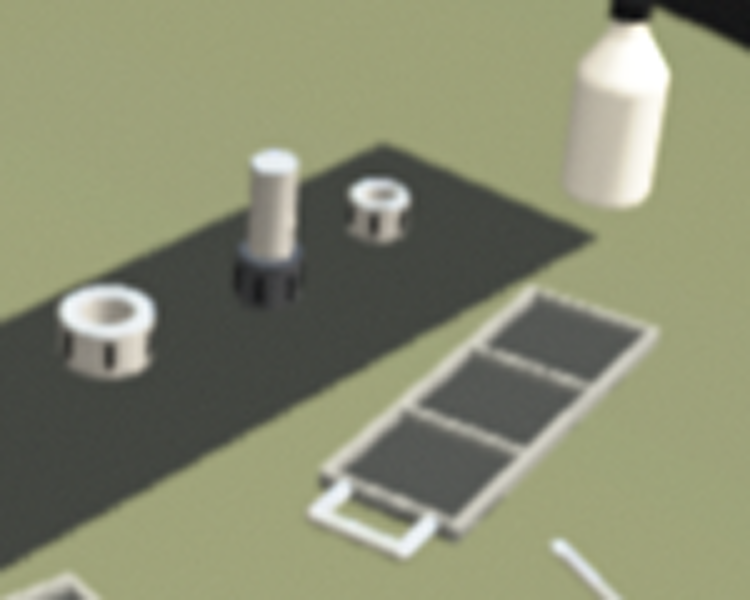

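```bash
cat > h.py <<'E'
import cv2,numpy as np
from workcell import ctrl
from scipy.spatial.transform import Rotation as Ro
def cam(n):
    c=ctrl.camera(n); c["R"]=cv2.Rodrigues(np.array(c["rvec"],float))[0]; c["t"]=np.array(c["tvec"],float).ravel(); c["o"]=-c["R"].T@c["t"]; return c
def ray(c,uv,z):
    K=np.array(c["mtx"],float); d=np.array([[uv]],float)
    p=cv2.undistortPoints(d,K,np.array([c["k1"],0,0,0,0.]))[0,0]
    v=c["R"].T@np.array([p[0],p[1],1]); return c["o"]+v*(z-c["o"][2])/v[2]
def proj(c,P):
    return cv2.projectPoints(np.array(P,float).reshape(-1,1,3),np.array(c["rvec"],float),c["t"],np.array(c["mtx"],float),np.array([c["k1"],0,0,0,0.]))[0].reshape(-1,2)
def tool():
    s=ctrl.observe(); q=s["eef_rot"]; return s,Ro.from_quat([q[1],q[2],q[3],q[0]]).as_matrix()
E
python3 - <<'E'
from h import *
s,R=tool(); print("tool axes cols\n",R.round(4))
c=cam("top"); f=c["frame"]; g=f.max(2)
hsv=cv2.cvtColor(f,cv2.COLOR_RGB2HSV)
print(f[246,230],f[185,213],f[200,285],f[242,209],f[236,372])
# bright on mat
m=np.zeros_like(g); m[213:269,148:395]=(g[213:269,148:395]>120)*255
cs,_=cv2.findContours(m,cv2.RETR_EXTERNAL,cv2.CHAIN_APPROX_NONE)
for k in cs:
    if cv2.contourArea(k)<10: continue
    (u,v),r=cv2.minEnclosingCircle(k); M=cv2.moments(k); mu=M["m10"]/M["m00"],M["m01"]/M["m00"]
    print("c",(round(u,1),round(v,1)),round(r,1),np.round(mu,1),cv2.boundingRect(k),[ (h,(ray(c,mu,h)[:2]*1000).round(1), round(2*(r+.5)*(c["o"][2]-h)/408*1000,1)) for h in (.024,.028,.036,.044,.05,.085)])
d=np.zeros_like(g); d[160:212,170:372]=((g<115)&(hsv[...,1]<70))[160:212,170:372]*255
cs,_=cv2.findContours(d,cv2.RETR_EXTERNAL,cv2.CHAIN_APPROX_NONE)
for k in cs:
    if cv2.contourArea(k)<150: continue
    M=cv2.moments(k); mu=M["m10"]/M["m00"],M["m01"]/M["m00"]; rc=cv2.minAreaRect(k)
    print("pocket",np.round(mu,2),rc, (ray(c,mu,.0065)*1000).round(1))
E
```

```text
tool axes cols
 [[-9.000e-04  3.020e-01  9.533e-01]
 [-1.900e-03  9.533e-01 -3.020e-01]
 [-1.000e+00 -2.100e-03 -3.000e-04]]
[67 63 57] [86 80 76] [138 133  86] [193 191 201] [118 109 111]
c (292.5, 245.7) 4.5 [292.5 245.7] (288, 242, 10, 9) [(0.024, array([437.4, -60.9]), np.float64(29.3)), (0.028, array([437.4, -60.7]), np.float64(29.2)), (0.036, array([437.4, -60.2]), np.float64(29.0)), (0.044, array([437.4, -59.7]), np.float64(28.8)), (0.05, array([437.5, -59.3]), np.float64(28.6)), (0.085, array([437.6, -57. ]), np.float64(27.8))]
c (249.2, 247.3) 8.9 [249.3 247.3] (241, 239, 17, 18) [(0.024, array([432.5,  64.2]), np.float64(54.6)), (0.028, array([432.6,  64. ]), np.float64(54.4)), (0.036, array([432.6,  63.7]), np.float64(54.0)), (0.044, array([432.7,  63.3]), np.float64(53.7)), (0.05, array([432.7,  63.1]), np.float64(53.4)), (0.085, array([433. ,  61.6]), np.float64(51.8))]
c (174.5, 244.5) 6.0 [174.5 244.5] (169, 239, 12, 12) [(0.024, array([440.3, 278.9]), np.float64(38.0)), (0.028, array([440.3, 278.1]), np.float64(37.9)), (0.036, array([440.3, 276.3]), np.float64(37.6)),
[... 1271 characters left out ...]
6152344, 194.04055786132812), (22.522661209106445, 22.029464721679688), 9.462321281433105) [ 590.7 -207.3    6.5]
pocket [316.59 189.87] ((316.6081237792969, 189.85134887695312), (22.522661209106445, 22.193862915039062), 9.462321281433105) [ 603.  -134.2    6.5]
pocket [187.73 190.05] ((187.7567596435547, 190.04054260253906), (22.029464721679688, 23.180255889892578), 80.53767395019531) [600.7 247.9   6.5]
pocket [212.65 185.92] ((212.64865112304688, 185.89190673828125), (22.029464721679688, 22.68705940246582), 80.53767395019531) [613.4 174.7   6.5]
pocket [237.42 181.83] ((237.4053955078125, 181.93243408203125), (22.029464721679688, 22.522661209106445), 80.53767395019531) [626.  101.5   6.5]
```

```bash
cat > ov.py <<'E'
from h import *
import sys
def circ(p,r,z): 
    a=np.linspace(0,2*np.pi,60); return np.c_[p[0]+r*np.cos(a),p[1]+r*np.sin(a),np.full(60,z)]
def overlay(name,box,k,items,out):
    c=cam(name); x0,y0,x1,y1=box
    im=cv2.resize(cv2.cvtColor(c["frame"],cv2.COLOR_RGB2BGR)[y0:y1,x0:x1],None,fx=k,fy=k,interpolation=cv2.INTER_CUBIC)
    for p,r,z in items:
        q=(proj(c,circ(p,r,z))+.5-[x0,y0])*k
        cv2.polylines(im,[q.round().astype(int)],True,(0,0,255),1,cv2.LINE_AA)
    cv2.imwrite(out,im)
E
python3 - <<'E'
from ov import *
it=[((.4373,-.060),.013,.036),((.4373,-.060),.010,0),((.4326,.064),.025,.028),((.4326,.064),.025,0),((.4494,.174),.0125,.085),((.4494,.174),.018,0),((.4463,-.1697),.020,.05),((.4463,-.1697),.014,0),
((.4723,-.2841),.026,.044),((.4723,-.2841),.008,.118),((.4723,-.2841),.019,0)]
for p in [(.5907,-.2073),(.603,-.1342),(.6007,.2479),(.6134,.1747),(.626,.1015)]: it.append((p,.035,.003))
overlay("scene",(110,150,400,300),2.7,it,"pics/o1.png")
overlay("top",(165,165,395,270),3.45,it,"pics/o2.png")
E
```

```text
(no output)
```

View pics/o1.png

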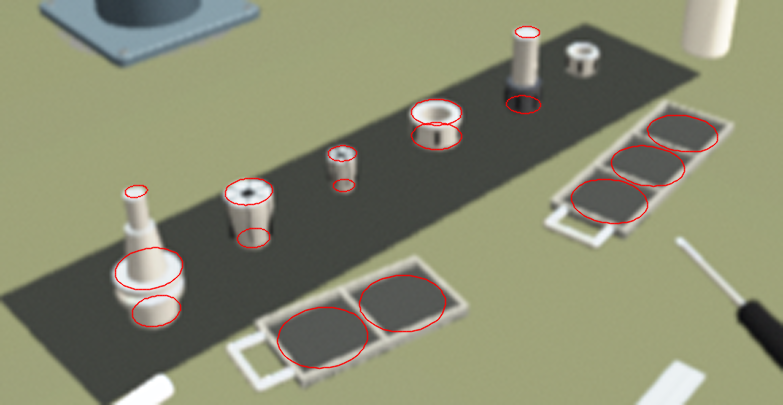

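View pics/o2.png

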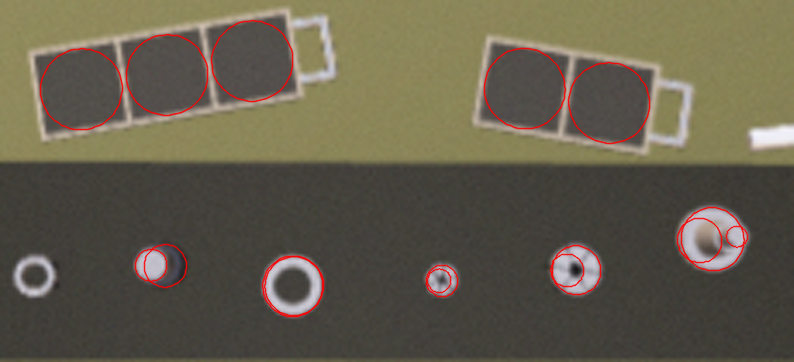

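```bash
python3 -m pendant '0 -1 0.8 4 0 0 8.5; 0 -4 3.3 8 0 0 8.5; 0 -8 6.6 15 0 0 8.5; 0 -12 9.9 22 0 0 8.5; 0 -16 13.1 29 0 0 8.5; 0 -20 16.4 36 0 0 8.5; 0 -24 19.7 43 0 0 8.5; 0 -28 23 50 0 0 8.5; 0 -32 26.3 57 0 0 8.5; 0 -36 29.6 63 0 0 8.5; 0 -40 32.8 68 0 0 8.5; 0 -44 36.1 72.4 0 0 8.5; 0 -48 39.4 72.4 0 0 8.5; 0 -52 42.7 72.4 0 0 8.5; 0 -56 46 72.4 0 0 8.5; 0 -60 49.2 72.4 0 0 8.5; 0.5 -63 51.7 72.4 0 0 8.5; 1 -64.8 53.2 72.4 0 0 8.5; 1.5 -65.3 53.6 72.4 0 0 8.5; 1.5 -65.3 53.6 72.4 0 0 8.5' 40
python3 - <<'E'
from h import *
s,R=tool(); print(s["position"],R.round(4),s["joint_positions"].round(3)); d=np.array([.4723,-.2841,.16])-s["position"]; print((R.T@d)*100)
E
```

```text
clock: 2.25
position: [0.4717, -0.2843, 0.2284]
eef_rot: [0.498, 0.5, 0.501, -0.5]
contact_force: [-0.5, -0.1, -0.3]
width: 0.0851
[ 0.47168397 -0.28429443  0.22840232] [[-0.0029  1.     -0.0013]
 [ 0.0026 -0.0013 -1.    ]
 [-1.     -0.0029 -0.0026]] [-0.664  0.116  0.138  1.597  0.     0.908]
[ 6.84005330e+00  8.12962447e-02 -1.99533459e-03]
```

```bash
python3 -m pendant '2 0.1 0 0 0 0 8.5; 5 0.1 0 0 0 0 8.5; 8 0.1 0 0 0 0 6; 10 0.1 0 0 0 0 5; 11.5 0.1 0 0 0 0 5; 12.1 0.1 0 0 0 0 5; 12.1 0.1 0 0 0 0 5; 12.1 0.1 0 0 0 0 4;12.1 0.1 0 0 0 0 3.5; 12.1 0.1 0 0 0 0 3'
python3 - <<'E'
from h import *
s,R=tool(); print(s["position"],s["width"])
c=cam("scene"); im=cv2.cvtColor(c["frame"],cv2.COLOR_RGB2BGR)[150:290,100:240]; cv2.imwrite("pics/g1.png",cv2.resize(im,None,fx=4,fy=4,interpolation=cv2.INTER_CUBIC))
E
```

```text
clock: 3.25
position: [0.474, -0.2845, 0.1107]
eef_rot: [0.501, 0.5, 0.499, -0.5]
contact_force: [-0.1, -0.1, -0.5]
width: 0.0303
[ 0.47401788 -0.28448071  0.11066949] 0.030303514837362284
```

View pics/g1.png

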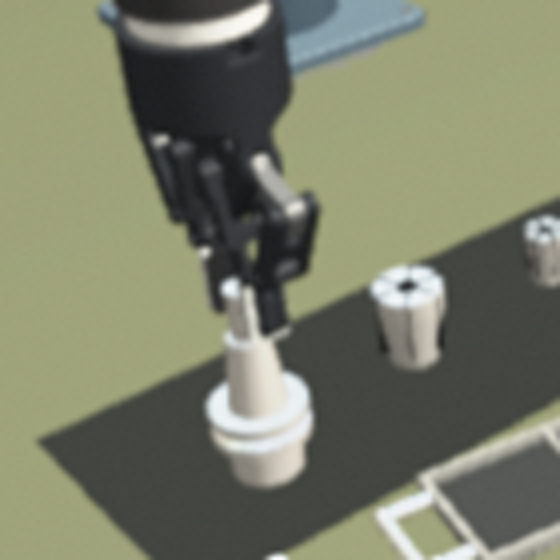

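```bash
python3 -m pendant '0 0 0 0 0 0 2.2; 0 0 0 0 0 0 1.8; 0 0 0 0 0 0 1.2; 0 0 0 0 0 0 1; 0 0 0 0 0 0 1; 0 0 0 0 0 0 1;0 0 0 0 0 0 1' 60
python3 - <<'E'
from h import *
for i in range(3):
    s,R=tool(); print(s["position"],s["width"],s["contact_force"],R.round(3).tolist()); c=cam("scene"); 
im=cv2.cvtColor(c["frame"],cv2.COLOR_RGB2BGR)[150:290,100:240]; cv2.imwrite("pics/g2.png",cv2.resize(im,None,fx=4,fy=4,interpolation=cv2.INTER_CUBIC))
E
```

```text
clock: 4.0
position: [0.473, -0.2841, 0.1097]
eef_rot: [-0.5, -0.5, -0.5, 0.5]
contact_force: [-3.1, 0.2, 4.7]
width: 0.0141
[ 0.47295506 -0.28409456  0.10965482] 0.014059838718720777 [-3.09846145  0.18260031  4.71479913] [[-0.001, 1.0, 0.0], [-0.001, 0.0, -1.0], [-1.0, -0.001, 0.001]]
[ 0.47299746 -0.28408391  0.10967678] 0.013827340237480043 [-3.83722318  0.27693785  5.03262075] [[-0.001, 1.0, 0.0], [-0.001, 0.0, -1.0], [-1.0, -0.001, 0.001]]
[ 0.47302576 -0.28408116  0.1096792 ] 0.013821764576949924 [-3.73690365 -0.70422198  5.00841964] [[-0.001, 1.0, 0.0], [-0.001, 0.0, -1.0], [-1.0, -0.001, 0.001]]
```

View pics/g2.png

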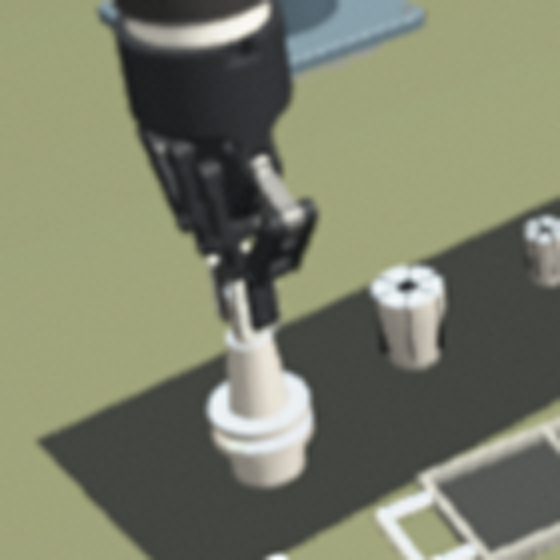

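```bash
python3 -m pendant '-0.5 0 0 0 0 0 1; -1 0 0 0 0 0 1; -2 0 0 0 0 0 1; -3.5 0 0 0 0 0 1; -5 0 0 0 0 0 1; -6.5 0 0 0 0 0 1; -7.5 0 0 0 0 0 1; -8 0 0 0 0 0 1; -8 0 0 0 0 0 1; -8 0 0 0 0 0 1'
python3 - <<'E'
from h import *
s,R=tool(); print(s["position"],s["width"],s["contact_force"],R.round(3).tolist()); c=cam("scene"); 
im=cv2.cvtColor(c["frame"],cv2.COLOR_RGB2BGR)[120:290,100:240]; cv2.imwrite("pics/g3.png",cv2.resize(im,None,fx=3.5,fy=3.5,interpolation=cv2.INTER_CUBIC))
print(np.array([.626,.1015,.2])-s["position"])
E
```

```text
clock: 5.15
position: [0.4731, -0.2838, 0.1889]
eef_rot: [0.5, 0.5, 0.5, -0.5]
contact_force: [-0.3, 0.8, -5.3]
width: 0.0139
[ 0.47311429 -0.2837716   0.18886215] 0.013876753854186016 [-0.34316676  0.82904632 -5.29427235] [[-0.001, 1.0, 0.0], [0.001, 0.0, -1.0], [-1.0, -0.001, -0.001]]
[0.15288571 0.3852716  0.01113785]
```

View pics/g3.png

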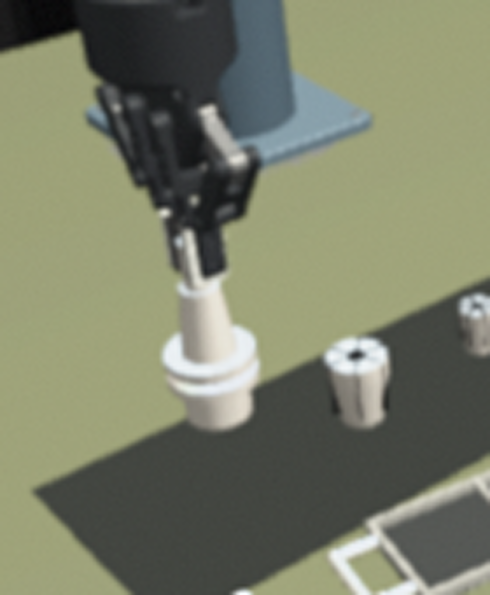

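```bash
python3 -m pendant '0 0.2 -0.5 0 0 0 1; 0 0.6 -1.5 0 0 0 1; 0 1.2 -3 0 0 0 1; 0 2 -5 0 0 0 1; 0 3 -7.5 0 0 0 1; 0 4 -10 0 0 0 1; 0 5.1 -12.8 0 0 0 1; 0 6.2 -15.6 0 0 0 1; 0 7.3 -18.4 0 0 0 1; 0 8.4 -21.2 0 0 0 1; 0 9.5 -24 0 0 0 1; 0 10.6 -26.8 0 0 0 1; 0 11.7 -29.5 0 0 0 1; 0 12.7 -32 0 0 0 1; 0 13.6 -34.2 0 0 0 1; 0 14.3 -36 0 0 0 1; 0 14.8 -37.3 0 0 0 1; 0 15.1 -38 0 0 0 1; 0 15.3 -38.5 0 0 0 1; 0 15.3 -38.5 0 0 0 1'
python3 - <<'E'
from h import *
c=cam("scene"); 
im=cv2.cvtColor(c["frame"],cv2.COLOR_RGB2BGR)[100:270,240:400]; cv2.imwrite("pics/g4.png",cv2.resize(im,None,fx=3.5,fy=3.5,interpolation=cv2.INTER_CUBIC))
s,R=tool(); print(s["position"],s["width"],s["contact_force"],R.round(4).tolist()); 
print(np.array([.626,.1015,.2])-s["position"])
E
```

```text
clock: 7.2
position: [0.6263, 0.1013, 0.1892]
eef_rot: [0.5, 0.5, 0.5, -0.5]
contact_force: [-0.4, -0.3, -5.2]
width: 0.0142
[0.62611723 0.10059423 0.18929186] 0.01360803143232106 [ 0.04373521 -0.19114581 -5.78754017] [[-0.0003, 1.0, -0.0002], [-0.0007, -0.0002, -1.0], [-1.0, -0.0003, 0.0007]]
[-0.00011723  0.00090577  0.01070814]
```

View pics/g4.png

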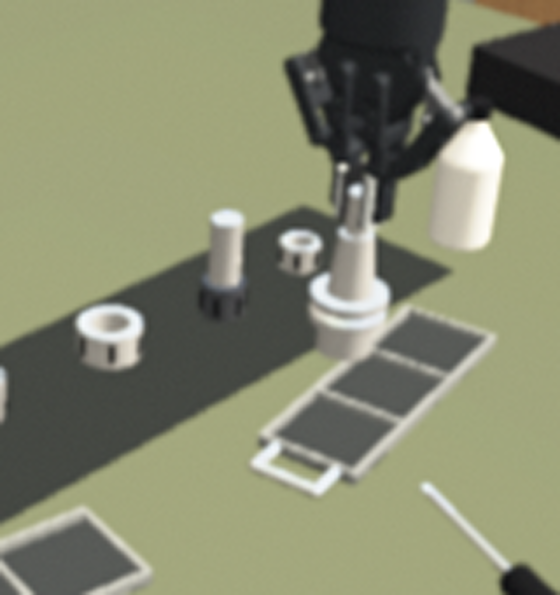

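```bash
python3 -m pendant '0.5 0 -0.05 0 0 0 1; 1.5 0 -0.05 0 0 0 1; 3 0 -0.05 0 0 0 1; 4.5 0 -0.05 0 0 0 1; 5.7 0 -0.05 0 0 0 1; 6.5 0 -0.05 0 0 0 1; 7 0 -0.05 0 0 0 1; 7.2 0 -0.05 0 0 0 1; 7.3 0 -0.05 0 0 0 1; 7.3 0 -0.05 0 0 0 1; 7.3 0 -0.05 0 0 0 1'
python3 -m pendant '0.1 0 0 0 0 0 1; 0.1 0 0 0 0 0 1;0.2 0 0 0 0 0 1; 0.2 0 0 0 0 0 1'
python3 - <<'E'
from h import *
s,R=tool(); print(s["position"],s["width"],s["contact_force"])
E
```

```text
clock: 8.35
position: [0.6267, 0.1017, 0.1172]
eef_rot: [0.5, 0.5, 0.5, -0.499]
contact_force: [-0.1, 1.2, -5.4]
width: 0.0139
clock: 8.75
position: [0.6261, 0.1016, 0.1141]
eef_rot: [0.5, 0.5, 0.5, -0.5]
contact_force: [-0.4, -0.7, -5.6]
width: 0.0139
[0.62608043 0.1016164  0.11413729] 0.01389203705645653 [-0.41938289 -0.67067609 -5.58179708]
```

```bash
for i in 1 ; do python3 -m pendant '0.1 0 0 0 0 0 1; 0.1 0 0 0 0 0 1;0.15 0 0 0 0 0 1; 0.15 0 0 0 0 0 1'; done
python3 - <<'E'
from h import *
c=cam("scene"); 
im=cv2.cvtColor(c["frame"],cv2.COLOR_RGB2BGR)[130:270,270:390]; cv2.imwrite("pics/g5.png",cv2.resize(im,None,fx=4,fy=4,interpolation=cv2.INTER_CUBIC))
E
```

```text
clock: 9.15
position: [0.6262, 0.1016, 0.1128]
eef_rot: [0.5, 0.5, 0.5, -0.5]
contact_force: [-0.1, -0.9, -4.8]
width: 0.0138
```

View pics/g5.png

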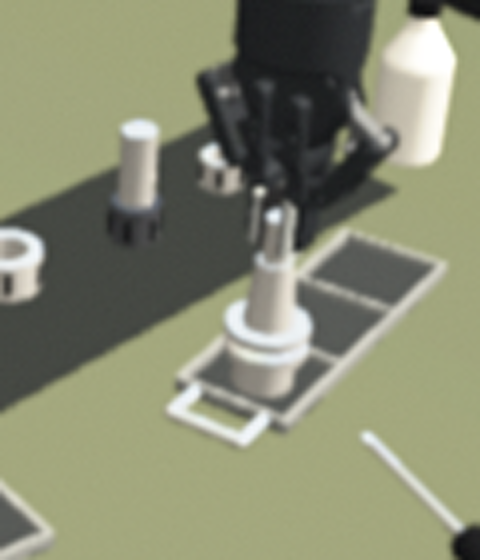

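Holder is in the handle pocket, just about at floor contact. Lower slightly more, then release.

```bash
python3 -m pendant '0.05 0 0 0 0 0 1; 0.1 0 0 0 0 0 1;0.1 0 0 0 0 0 1; 0.1 0 0 0 0 0 1'
```

```text
clock: 9.6
position: [0.6263, 0.1017, 0.1127]
eef_rot: [0.5, 0.5, 0.5, -0.5]
contact_force: [-1.4, 0.2, 0.4]
width: 0.0137
```

```bash
python3 -m pendant '0 0 0 0 0 0 1.7; 0 0 0 0 0 0 2; 0 0 0 0 0 0 2.5; 0 0 0 0 0 0 3.5; 0 0 0 0 0 0 4.5; 0 0 0 0 0 0 4.5; -1 0 0 0 0 0 5; -3 0 0 0 0 0 5; -6 0 0 0 0 0 5; -9 0 0 0 0 0 5; -10 0 0 0 0 0 5'
python3 - <<'E'
from h import *
s,R=tool(); print(s["position"],s["width"],s["contact_force"]) 
c=cam("scene"); 
im=cv2.cvtColor(c["frame"],cv2.COLOR_RGB2BGR)[130:270,270:390]; cv2.imwrite("pics/g6.png",cv2.resize(im,None,fx=4,fy=4,interpolation=cv2.INTER_CUBIC))
print(R.round(4).tolist(),R.T@(np.array([.4326,.064,.12])-s["position"]))
E
```

```text
clock: 10.7
position: [0.628, 0.1018, 0.217]
eef_rot: [0.502, 0.502, 0.498, -0.498]
contact_force: [1.5, 0.7, 0.6]
width: 0.0502
[0.62801592 0.10176221 0.2170162 ] 0.050249879113301206 [1.49640368 0.68536364 0.63857266]
[[0.0076, 1.0, 0.0004], [0.0004, 0.0004, -1.0], [-1.0, 0.0076, -0.0004]] [ 0.09550472 -0.19616532  0.03772962]
```

View pics/g6.png

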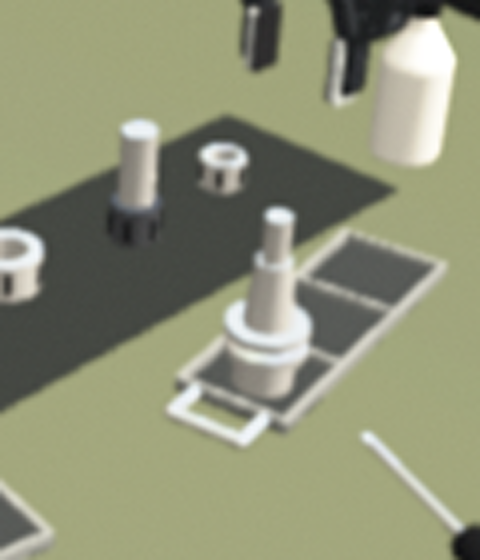

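```bash
python3 -m pendant '0 -1 0.2 0 0 0 7; 0 -4 0.8 0 0 0 7; 0 -8 1.6 0 0 0 7; 0 -12 2.4 0 0 0 7; 2 -15 3 0 0 0 7; 5 -17.5 3.5 0 0 0 7; 8 -19 3.7 0 0 0 7; 10 -19.4 3.8 0 0 0 7; 10.5 -19.4 3.8 0 0 0 7; 10.5 -19.4 3.8 0 0 0 7; 10.5 -19.4 3.8 0 0 0 7; 10.5 -19.4 3.8 0 0 0 7'
python3 - <<'E'
from h import *
from ov import *
s,R=tool(); print(s["position"],s["width"],s["contact_force"]) 
overlay("scene",(210,100,350,240),4,[((.4326,.064),.025,.028)],"pics/g7.png")
print(R.round(4).tolist(),R.T@(np.array([.4326,.064,.03])-s["position"]))
E
```

```text
clock: 11.95
position: [0.4337, 0.0636, 0.1083]
eef_rot: [0.501, 0.501, 0.499, -0.499]
contact_force: [-0.2, -0.5, -0.0]
width: 0.0698
[0.43373384 0.06361237 0.10828121] 0.06984237470218234 [-0.24494239 -0.5086668  -0.02213945]
[[0.0028, 1.0, 0.0004], [0.0, 0.0004, -1.0], [-1.0, 0.0028, -0.0]] [ 0.07827774 -0.0013519  -0.0003876 ]
```

View pics/g7.png

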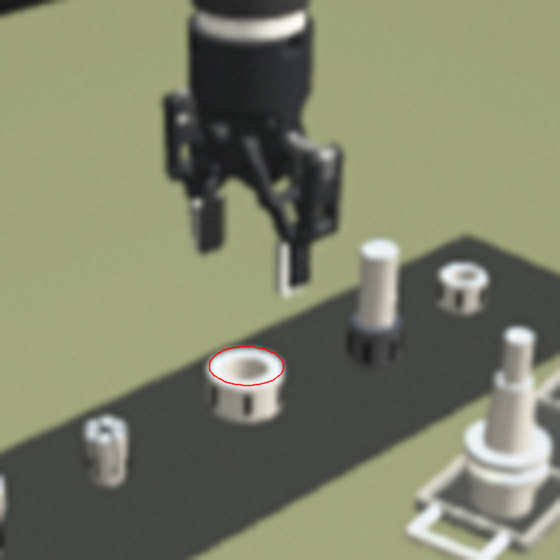

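Run:
```python
from h import *
c=cam("scene")
for z in (.08,.085,.09,.095,.1,.105,.11): print(z,(proj(c,[[.471,.064,z],[.399,.064,z]])-[210,100])*4)
```

```text
0.08 [[285.97130536 316.35740838]
 [210.14743159 276.7921601 ]]
0.085 [[286.13757317 309.51873679]
 [210.1202289  270.11397687]]
0.09 [[286.30469639 302.64488338]
 [210.09289136 263.40273728]]
0.095 [[286.47268164 295.73557587]
 [210.06541796 256.65819521]]
0.1 [[286.64153559 288.79053919]
 [210.0378077  249.88010211]]
0.105 [[286.81126502 281.80949541]
 [210.01005954 243.06820693]]
0.11 [[286.98187674 274.79216371]
 [209.98217245 236.22225612]]
```

```bash
python3 -m pendant '1 -0.1 0 0 0 0 7; 3 -0.1 0 0 0 0 7; 5.5 -0.1 0 0 0 0 7; 7.3 -0.1 0 0 0 0 7; 8.2 -0.1 0 0 0 0 7; 8.4 -0.1 0 0 0 0 7; 8.4 -0.1 0 0 0 0 7; 8.4 -0.1 0 0 0 0 6.5; 8.4 -0.1 0 0 0 0 6; 8.4 -0.1 0 0 0 0 5.6'
python3 - <<'E'
from h import *
from ov import *
s,R=tool(); print(s["position"],s["width"],s["contact_force"]) 
overlay("scene",(210,120,350,240),4,[],"pics/g8.png")
E
```

```text
clock: 13.05
position: [0.432, 0.0636, 0.0237]
eef_rot: [0.501, 0.5, 0.5, -0.499]
contact_force: [-0.4, -0.4, 0.3]
width: 0.0565
[0.43199858 0.06356645 0.0237247 ] 0.056502248990185536 [-0.36376427 -0.44402684  0.25462896]
```

View pics/g8.png

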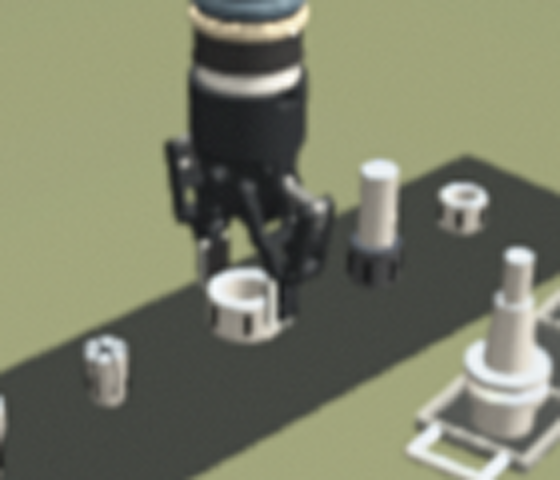

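Fingers straddle the nut at about (250,300), tips above the bench. Close and lift.

```bash
python3 -m pendant '0 0 0 0 0 0 5.2; 0 0 0 0 0 0 4.8; 0 0 0 0 0 0 4.5; 0 0 0 0 0 0 4.5; 0 0 0 0 0 0 4.5' 50; python3 -m pendant '0 0 0 0 0 0 4.5; -0.5 0 0 0 0 0 4.5; -1.5 0 0 0 0 0 4.5; -3 0 0 0 0 0 4.5; -4.5 0 0 0 0 0 4.5; -5.5 0 0 0 0 0 4.5; -6 0 0 0 0 0 4.5; -6 0 0 0 0 0 4.5'
python3 - <<'E'
from h import *
from ov import *
s,R=tool(); print(s["position"],s["width"],s["contact_force"]) 
overlay("scene",(210,100,350,240),4,[],"pics/g9.png")
print(R.round(4).tolist(),R.T@(np.array([.6134,.1747,.08])-s["position"]))
E
```

```text
clock: 13.6
position: [0.4314, 0.0636, 0.0237]
eef_rot: [0.5, 0.5, 0.5, -0.5]
contact_force: [-1.9, -0.1, 5.5]
width: 0.0485
clock: 14.4
position: [0.4318, 0.0636, 0.0836]
eef_rot: [0.5, 0.5, 0.5, -0.5]
contact_force: [0.7, 0.3, -1.2]
width: 0.0485
[0.43179776 0.06355627 0.08357777] 0.04849403100195506 [ 0.65836691  0.26077158 -1.20624419]
[[0.0015, 1.0, 0.0003], [-0.0, 0.0003, -1.0], [-1.0, 0.0015, 0.0]] [ 0.00385671  0.1816325  -0.11108494]
```

View pics/g9.png

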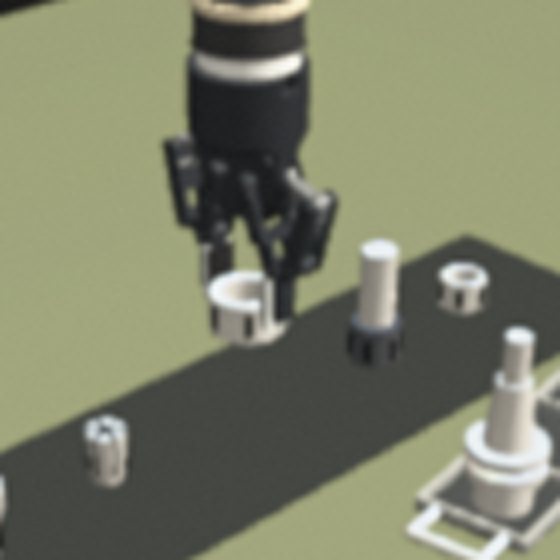

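```bash
python3 -m pendant '-1 0.2 -0.1 0 0 0 4.5; -2 0.8 -0.5 0 0 0 4.5; -3 2 -1.2 0 0 0 4.5; -4 4 -2.4 0 0 0 4.5; -4 6 -3.7 0 0 0 4.5; -4 8 -4.9 0 0 0 4.5; -4 10 -6.1 0 0 0 4.5; -4 12 -7.3 0 0 0 4.5; -4 14 -8.6 0 0 0 4.5; -4 16 -9.8 0 0 0 4.5; -4 17.3 -10.6 0 0 0 4.5; -4 18 -11 0 0 0 4.5; -4 18.1 -11.1 0 0 0 4.5; -4 18.1 -11.1 0 0 0 4.5; -4 18.1 -11.1 0 0 0 4.5'
python3 - <<'E'
from h import *
s,R=tool(); print(s["position"],s["width"],s["contact_force"]) 
print(R.round(4).tolist(),R.T@(np.array([.6134,.1747,.0267])-s["position"]))
E
```

```text
clock: 15.95
position: [0.6114, 0.1742, 0.1227]
eef_rot: [-0.5, -0.5, -0.5, 0.5]
contact_force: [-0.6, -0.2, -2.0]
width: 0.0485
[0.61144932 0.17424007 0.12274014] 0.04854006386184735 [-0.64725699 -0.24922239 -2.01891955]
[[-0.001, 1.0, 0.0001], [-0.0003, 0.0001, -1.0], [-1.0, -0.001, 0.0003]] [ 0.09603809  0.0020422  -0.00049046]
```

```bash
python3 -m pendant '0.5 0.1 0 0 0 0 4.5; 2 0.1 0 0 0 0 4.5; 4 0.1 0 0 0 0 4.5; 6 0.1 0 0 0 0 4.5; 7.8 0.1 0 0 0 0 4.5; 8.8 0.1 0 0 0 0 4.5; 9.2 0.1 0 0 0 0 4.5; 9.3 0.1 0 0 0 0 4.5; 9.3 0.1 0 0 0 0 4.5; 9.3 0.1 0 0 0 0 4.5; 9.3 0.1 0 0 0 0 4.5'
python3 - <<'E'
from ov import *
s,R=tool(); print(s["position"],s["width"],s["contact_force"]) 
overlay("scene",(270,110,410,240),4,[],"pics/g10.png")
E
```

```text
clock: 17.05
position: [0.614, 0.1748, 0.0311]
eef_rot: [0.501, 0.501, 0.5, -0.499]
contact_force: [-0.3, 0.2, -2.2]
width: 0.0483
[0.61404702 0.17480778 0.0310794 ] 0.048290656554439 [-0.33304013  0.16088964 -2.21728249]
```

View pics/g10.png

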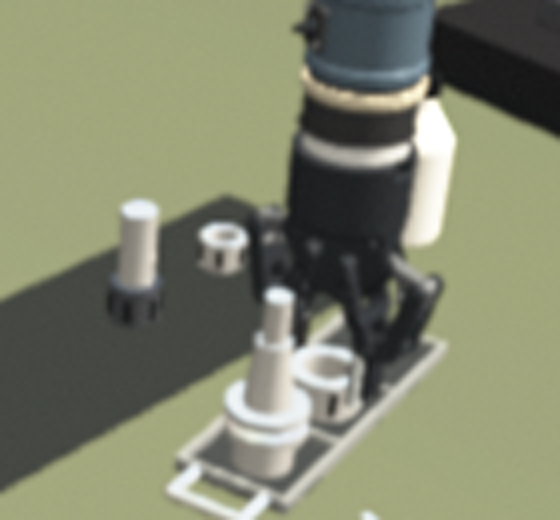

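```bash
python3 -m pendant '0.1 0 0 0 0 0 4.5; 0.2 0 0 0 0 0 4.5; 0.3 0 0 0 0 0 4.5; 0.3 0 0 0 0 0 4.5; 0.3 0 0 0 0 0 4.5'; python3 -m pendant '0.05 0 0 0 0 0 4.5; 0.1 0 0 0 0 0 4.5; 0.1 0 0 0 0 0 4.5; 0.1 0 0 0 0 0 4.5'
```

```text
clock: 17.6
position: [0.6131, 0.1746, 0.0269]
eef_rot: [0.5, 0.5, 0.5, -0.5]
contact_force: [-0.3, 0.2, -1.7]
width: 0.0483
clock: 18.0
position: [0.6132, 0.1747, 0.0268]
eef_rot: [0.5, 0.5, 0.5, -0.5]
contact_force: [-3.5, -1.5, 5.6]
width: 0.0483
```

```bash
python3 -m pendant '-0.05 0 0 0 0 0 4.9; -0.05 0 0 0 0 0 5.2; -0.05 0 0 0 0 0 5.6; -0.05 0 0 0 0 0 6; -0.1 0 0 0 0 0 6.5; -0.1 0 0 0 0 0 6.5; -1 0 0 0 0 0 6.5; -3 0 0 0 0 0 6.5; -6 0 0 0 0 0 6.5; -9 0 0 0 0 0 6.5; -10 0 0 0 0 0 6.5; -10 0 0 0 0 0 6.5'
python3 - <<'E'
from ov import *
s,R=tool(); print(s["position"],s["width"],s["contact_force"]) 
overlay("scene",(270,110,410,240),4,[((.6134,.1747),.025,.031)],"pics/g11.png")
print(R.round(4).tolist(),R.T@(np.array([.4463,-.1697,.12])-s["position"]))
E
```

```text
clock: 19.2
position: [0.615, 0.175, 0.1289]
eef_rot: [0.501, 0.502, 0.499, -0.498]
contact_force: [0.1, -0.5, 1.1]
width: 0.0651
[0.61500436 0.17497614 0.12889218] 0.06511485994550716 [ 0.13613037 -0.50705622  1.14844402]
[[0.0057, 1.0, 0.0004], [0.001, 0.0004, -1.0], [-1.0, 0.0057, -0.001]] [ 0.00760544 -0.16889873  0.34461174]
```

View pics/g11.png

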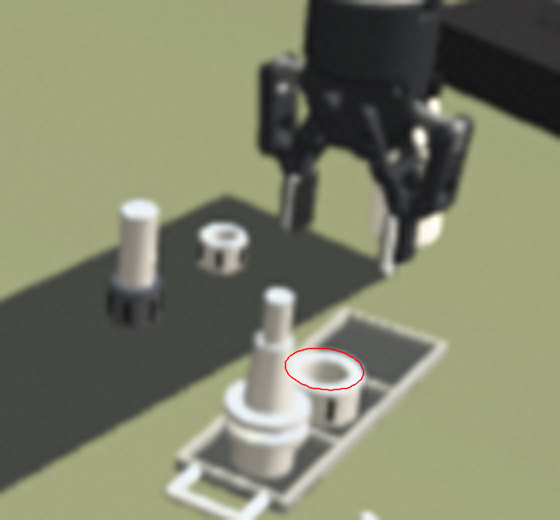

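```bash
python3 -m pendant '-2 -0.5 0 0 0 0 6.5; -5 -2 0 0 0 0 6.5; -6 -4.5 2 0 0 0 6.5; -6 -7 5 0 0 0 6.5; -6 -9 9 0 0 0 6.5; -6 -11 13 0 0 0 6.5; -6 -12.5 17 0 0 0 6.5; -6 -14 21 0 0 0 6.5; -5 -15 25 0 0 0 6.5; -3 -16 29 0 0 0 6.5; 0 -16.5 32 0 0 0 6.5; 2 -16.7 33.8 0 0 0 6.5; 3 -16.7 34.4 0 0 0 6.5; 3 -16.7 34.4 0 0 0 6.5; 3 -16.7 34.4 0 0 0 6.5'
python3 - <<'E'
from ov import *
s,R=tool(); print(s["position"],s["width"],s["contact_force"]) 
overlay("scene",(120,120,260,250),4,[],"pics/g12.png")
print(R.round(4).tolist(),R.T@(np.array([.4463,-.1697,.038])-s["position"]))
E
```

```text
clock: 20.75
position: [0.4462, -0.1685, 0.0955]
eef_rot: [0.5, 0.5, 0.501, -0.5]
contact_force: [-0.1, 0.5, 0.0]
width: 0.0648
[ 0.44619238 -0.16852759  0.0955353 ] 0.06479805535884198 [-0.11236831  0.462895    0.03168231]
[[-0.0008, 1.0, 0.001], [0.0011, 0.001, -1.0], [-1.0, -0.0008, -0.0011]] [0.05753382 0.00015471 0.00123827]
```

View pics/g12.png

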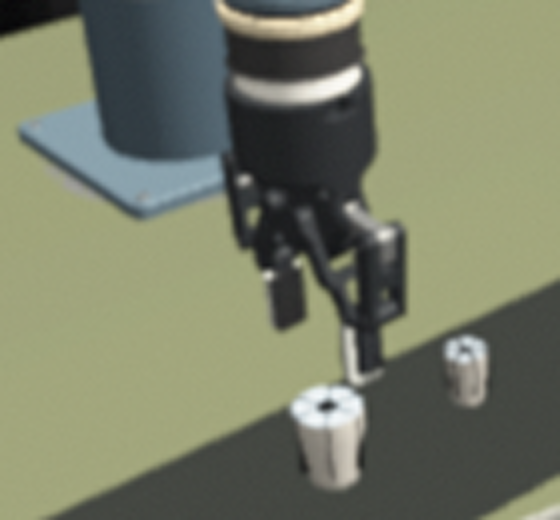

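```bash
python3 -m pendant '0.5 0 0.1 0 0 0 6.5; 2 0 0.1 0 0 0 6.5; 3.8 0 0.1 0 0 0 6.5; 5.2 0 0.1 0 0 0 6; 5.7 0 0.1 0 0 0 5.5; 5.7 0 0.1 0 0 0 5; 5.7 0 0.1 0 0 0 5; 5.7 0 0.1 0 0 0 4.6'
python3 -m pendant '0 0 0 0 0 0 4.2; 0 0 0 0 0 0 3.8; 0 0 0 0 0 0 3.5; 0 0 0 0 0 0 3.5; 0 0 0 0 0 0 3.5; 0 0 0 0 0 0 3.5' 40
python3 - <<'E'
from ov import *
s,R=tool(); print(s["position"],s["width"],s["contact_force"]) 
overlay("scene",(120,120,260,250),4,[],"pics/g13.png")
E
```

```text
clock: 21.6
position: [0.4471, -0.1708, 0.0398]
eef_rot: [0.501, 0.5, 0.499, -0.5]
contact_force: [0.0, -0.4, -0.9]
width: 0.0461
clock: 22.2
position: [0.4466, -0.1708, 0.0398]
eef_rot: [0.5, 0.5, 0.5, -0.5]
contact_force: [-2.2, 1.0, 6.0]
width: 0.0387
[ 0.44658101 -0.17083728  0.03980644] 0.038748586189552015 [-2.1802304   1.00995045  6.01420184]
```

View pics/g13.png

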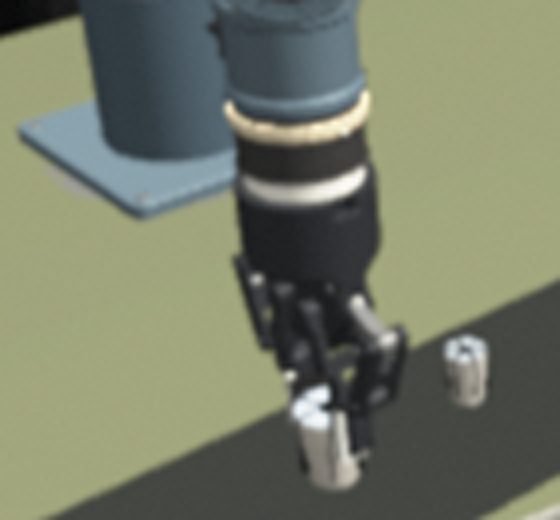

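```bash
python3 -m pendant '-0.3 0 0 0 0 0 3.5; -1 0 0 0 0 0 3.5; -2.5 0 0 0 0 0 3.5; -4.5 0 0 0 0 0 3.5; -6.5 0.3 -0.8 0 0 0 3.5; -8.5 1 -2.7 0 0 0 3.5; -10 2 -5.5 0 0 0 3.5; -10.5 3.2 -8.7 0 0 0 3.5; -10.5 4.4 -12 0 0 0 3.5; -10.5 5.7 -15.5 0 0 0 3.5; -10.5 7 -19 0 0 0 3.5; -10.5 8.3 -22.5 0 0 0 3.5; -10.5 9.6 -26 0 0 0 3.5; -10.5 10.9 -29.5 0 0 0 3.5; -10.5 12.2 -33 0 0 0 3.5; -10.5 13.4 -36.2 0 0 0 3.5; -10.5 14.4 -39 0 0 0 3.5; -10.5 15.1 -41 0 0 0 3.5; -10.5 15.4 -41.8 0 0 0 3.5; -10.5 15.4 -41.8 0 0 0 3.5'
python3 - <<'E'
from ov import *
c=cam("top")
c=cam("top")
s,R=tool(); print(s["position"],s["width"],s["contact_force"]) 
overlay("scene",(290,70,430,200),4,[],"pics/g14.png")
print(R.round(4).tolist(),R.T@(np.array([.6007,.2469,.0428])-s["position"]))
E
```

```text
clock: 24.25
position: [0.5999, 0.2484, 0.1431]
eef_rot: [0.5, 0.499, 0.501, -0.5]
contact_force: [0.4, -0.7, -1.0]
width: 0.0387
[0.5997762  0.24675933 0.14350887] 0.03868635417174191 [ 0.30336547 -0.42895066 -1.43437569]
[[-0.001, 1.0, -0.0001], [-0.001, -0.0001, -1.0], [-1.0, -0.001, 0.001]] [ 0.1007077   0.00102537 -0.00024018]
```

View pics/g14.png

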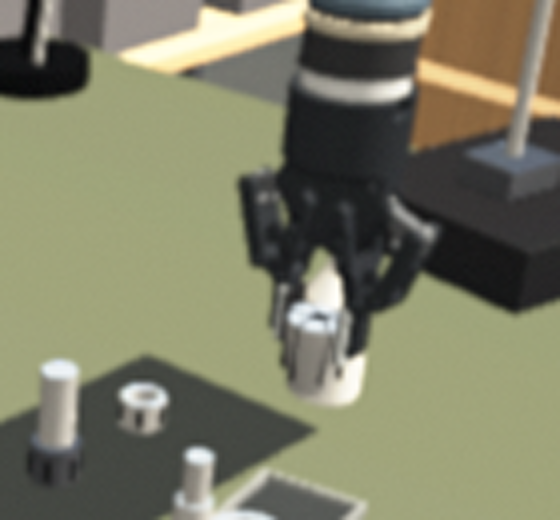

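```bash
python3 -m pendant '0.5 0 0 0 0 0 3.5; 2 0 0 0 0 0 3.5; 4 0 0 0 0 0 3.5; 6 0 0 0 0 0 3.5; 8 0 0 0 0 0 3.5; 9 0 0 0 0 0 3.5; 9.5 0 0 0 0 0 3.5; 9.7 0 0 0 0 0 3.5; 9.8 0 0 0 0 0 3.5; 9.8 0 0 0 0 0 3.5; 9.8 0 0 0 0 0 3.5'
python3 -m pendant '0.05 0 0 0 0 0 3.5; 0.1 0 0 0 0 0 3.5; 0.15 0 0 0 0 0 3.5; 0.2 0 0 0 0 0 3.5; 0.2 0 0 0 0 0 3.5'
```

```text
clock: 25.5
position: [0.6009, 0.2479, 0.047]
eef_rot: [0.5, 0.501, 0.5, -0.499]
contact_force: [-0.9, -1.1, -1.4]
width: 0.0384
clock: 26.0
position: [0.6, 0.2476, 0.0436]
eef_rot: [0.5, 0.5, 0.5, -0.5]
contact_force: [0.2, 0.6, -1.2]
width: 0.0391
```

```bash
python3 -m pendant '0.05 0.05 0 0 0 0 3.5; 0.1 0.05 0 0 0 0 3.5; 0.1 0.05 0 0 0 0 3.5; 0.1 0.05 0 0 0 0 3.5'
```

```text
clock: 26.4
position: [0.6007, 0.2477, 0.043]
eef_rot: [0.5, 0.5, 0.5, -0.5]
contact_force: [0.1, 0.3, -1.0]
width: 0.0385
```

```bash
python3 -m pendant '0.03 0 0 0 0 0 3.5; 0.06 0 0 0 0 0 3.5; 0.06 0 0 0 0 0 3.5; 0.06 0 0 0 0 0 3.5'
```

```text
clock: 26.8
position: [0.6008, 0.2477, 0.0429]
eef_rot: [0.5, 0.5, 0.5, -0.5]
contact_force: [-2.5, 0.0, 3.3]
width: 0.0385
```

```bash
python3 -m pendant '0 0 0 0 0 0 4; 0 0 0 0 0 0 4.3; 0 0 0 0 0 0 4.7; 0 0 0 0 0 0 5.3; 0 0 0 0 0 0 6; 0 0 0 0 0 0 6; -1 0 0 0 0 0 6; -3 0 0 0 0 0 6; -6 0 0 0 0 0 6; -9 0 0 0 0 0 6; -10 0 0 0 0 0 6; -10 0 0 0 0 0 6'
python3 - <<'E'
from ov import *
s,R=tool(); print(s["position"],s["width"],s["contact_force"]) 
overlay("scene",(290,100,430,230),4,[((.6007,.2479),.020,.053)],"pics/g15.png")
print(R.round(4).tolist(),R.T@(np.array([.4494,.174,.12])-s["position"]))
E
```

```text
clock: 28.0
position: [0.6024, 0.2482, 0.1454]
eef_rot: [0.501, 0.502, 0.499, -0.498]
contact_force: [0.2, 0.0, 0.0]
width: 0.0605
[0.60235345 0.24816917 0.14543944] 0.06048918121155902 [0.16173752 0.00178772 0.01992463]
[[0.0056, 1.0, 0.0004], [0.0017, 0.0004, -1.0], [-1.0, 0.0056, -0.0017]] [ 0.02446059 -0.1531248   0.0741449 ]
```

View pics/g15.png

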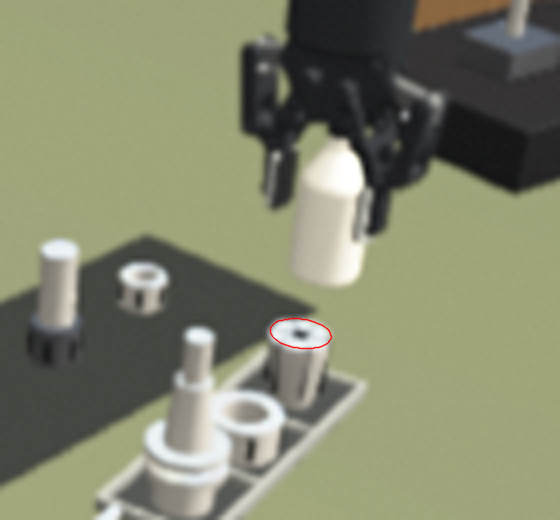

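```bash
python3 -m pendant '0 -1 0.4 0 0 0 6; 0 -3 1.4 0 0 0 6; 0 -6 2.9 0 0 0 6; 0 -9 4.4 0 0 0 6; 0 -12 5.9 0 0 0 6; 0 -14.2 7 0 0 0 6; 0 -15.1 7.4 0 0 0 6; 0.5 -15.1 7.4 0 0 0 6; 1 -15.1 7.4 0 0 0 6; 1 -15.1 7.4 0 0 0 6; 1 -15.1 7.4 0 0 0 6'
python3 - <<'E'
from ov import *
s,R=tool(); print(s["position"],s["width"],s["contact_force"]) 
overlay("scene",(250,100,390,230),4,[],"pics/g16.png")
print(R.round(4).tolist(),R.T@(np.array([.4494,.174,.062])-s["position"]))
E
```

```text
clock: 29.15
position: [0.4501, 0.1738, 0.1315]
eef_rot: [0.5, 0.5, 0.5, -0.5]
contact_force: [0.5, -0.4, 0.4]
width: 0.0601
[0.45008301 0.17381869 0.13154665] 0.06005224593663408 [ 0.5093493  -0.42794412  0.41329609]
[[-0.0009, 1.0, 0.0006], [-0.0001, 0.0006, -1.0], [-1.0, -0.0009, 0.0001]] [ 0.06954721 -0.00062056 -0.00019147]
```

View pics/g16.png

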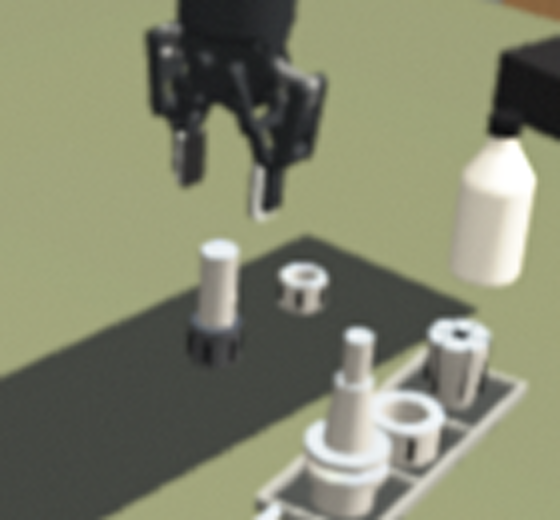

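```bash
python3 -m pendant '0.5 0 0 0 0 0 6; 2 0 0 0 0 0 6; 4 0 0 0 0 0 6; 6 0 0 0 0 0 5; 6.8 0 0 0 0 0 4.5; 6.9 0 0 0 0 0 4; 6.9 0 0 0 0 0 3.6; 6.9 0 0 0 0 0 3.2'
python3 -m pendant '0 0 0 0 0 0 2.8; 0 0 0 0 0 0 2.5; 0 0 0 0 0 0 2; 0 0 0 0 0 0 2; 0 0 0 0 0 0 2; 0 0 0 0 0 0 2' 60
python3 -m pendant '-0.3 0 0 0 0 0 2; -1 0 0 0 0 0 2; -2.5 0 0 0 0 0 2; -4.5 0 0 0 0 0 2; -6.5 0 0 0 0 0 2; -8.5 0 0 0 0 0 2; -10 0 0 0 0 0 2; -10.5 0 0 0 0 0 2; -10.5 0 0 0 0 0 2; -10.5 0 0 0 0 0 2'
python3 - <<'E'
from ov import *
s,R=tool(); print(s["position"],s["width"],s["contact_force"]) 
overlay("scene",(250,80,390,220),4,[],"pics/g17.png")
print(R.round(4).tolist(),R.T@(np.array([.5907,-.2073,.167])-s["position"]))
E
```

```text
clock: 30.0
position: [0.4506, 0.1738, 0.0645]
eef_rot: [0.501, 0.501, 0.5, -0.499]
contact_force: [0.9, -0.9, 0.2]
width: 0.0316
clock: 30.6
position: [0.4492, 0.1738, 0.0642]
eef_rot: [0.5, 0.5, 0.5, -0.5]
contact_force: [-4.4, 0.1, 5.4]
width: 0.0236
clock: 31.6
position: [0.4491, 0.1734, 0.1672]
eef_rot: [-0.5, -0.499, -0.5, 0.5]
contact_force: [-0.3, -0.3, -3.1]
width: 0.0238
[0.44914788 0.17344342 0.16715483] 0.02379699866023272 [-0.29463601 -0.25726835 -3.05914295]
[[-0.0017, 1.0, 0.0003], [-0.0004, 0.0003, -1.0], [-1.0, -0.0017, 0.0004]] [7.87154619e-05 1.41429301e-01 3.80789088e-01]
```

View pics/g17.png

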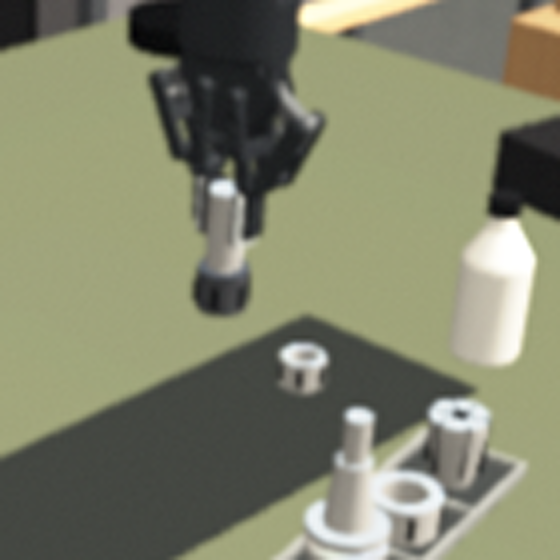

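```bash
python3 -m pendant '0 0.1 0.3 0 0 0 2; 0 0.4 1.1 0 0 0 2; 0 0.9 2.5 0 0 0 2; 0 1.7 4.5 0 0 0 2; 0 2.6 7 0 0 0 2; 0 3.6 9.8 0 0 0 2; 0 4.8 12.8 0 0 0 2; 0 5.9 16 0 0 0 2; 0 7.1 19.2 0 0 0 2; 0 8.3 22.4 0 0 0 2; 0 9.5 25.6 0 0 0 2; 0 10.6 28.6 0 0 0 2; 0 11.6 31.4 0 0 0 2; 0 12.5 33.8 0 0 0 2; 0 13.2 35.7 0 0 0 2; 0 13.8 37.1 0 0 0 2; 0 14.1 37.8 0 0 0 2; 0 14.2 38 0 0 0 2; 0 14.2 38.1 0 0 0 2; 0 14.2 38.1 0 0 0 2'
python3 - <<'E'
from ov import *
c=cam("top");c=cam("top")
s,R=tool(); print(s["position"],s["width"],s["contact_force"]) 
print(R.T@(np.array([.5907,-.2073,.0672])-s["position"]))
E
```

```text
clock: 33.65
position: [0.5915, -0.2068, 0.1682]
eef_rot: [0.5, 0.5, 0.5, -0.5]
contact_force: [0.5, 0.7, -3.4]
width: 0.0238
[ 0.59164126 -0.20657064  0.1683503 ] 0.023732340902297464 [-0.16093524  0.27370511 -3.69684969]
[ 0.10115023 -0.00093011  0.00075263]
```

```bash
python3 -m pendant '0.5 -0.1 0.05 0 0 0 2; 2 -0.1 0.05 0 0 0 2; 4 -0.1 0.05 0 0 0 2; 6 -0.1 0.05 0 0 0 2; 8 -0.1 0.05 0 0 0 2; 9 -0.1 0.05 0 0 0 2; 9.4 -0.1 0.05 0 0 0 2; 9.6 -0.1 0.05 0 0 0 2; 9.7 -0.1 0.05 0 0 0 2; 9.7 -0.1 0.05 0 0 0 2; 9.7 -0.1 0.05 0 0 0 2'
python3 -m pendant '0.05 0 0 0 0 0 2; 0.1 0 0 0 0 0 2; 0.15 0 0 0 0 0 2; 0.2 0 0 0 0 0 2; 0.25 0 0 0 0 0 2; 0.25 0 0 0 0 0 2; 0.25 0 0 0 0 0 2'
```

```text
clock: 34.85
position: [0.5915, -0.2082, 0.0724]
eef_rot: [0.501, 0.5, 0.499, -0.5]
contact_force: [-0.4, -0.2, -3.1]
width: 0.0235
clock: 35.55
position: [0.5908, -0.2078, 0.0686]
eef_rot: [0.5, 0.5, 0.5, -0.5]
contact_force: [0.4, -1.2, -3.9]
width: 0.0236
```

```bash
python3 -m pendant '0.05 0 -0.05 0 0 0 2; 0.1 0 -0.05 0 0 0 2; 0.13 0 -0.05 0 0 0 2; 0.13 0 -0.05 0 0 0 2; 0.13 0 -0.05 0 0 0 2'; python3 -m pendant '0.03 0 0 0 0 0 2; 0.06 0 0 0 0 0 2; 0.06 0 0 0 0 0 2;0.06 0 0 0 0 0 2'
```

```text
clock: 36.05
position: [0.5908, -0.2074, 0.0674]
eef_rot: [0.5, 0.5, 0.5, -0.5]
contact_force: [0.0, -0.4, -3.0]
width: 0.024
clock: 36.45
position: [0.5908, -0.2074, 0.0673]
eef_rot: [0.5, 0.5, 0.5, -0.5]
contact_force: [-2.9, -0.1, 1.5]
width: 0.0235
```

Contact with the pocket floor; release and go up.

```bash
python3 -m pendant '0 0 0 0 0 0 2.5; 0 0 0 0 0 0 2.8; 0 0 0 0 0 0 3.2; 0 0 0 0 0 0 3.8; 0 0 0 0 0 0 4.5; 0 0 0 0 0 0 5; 0 0 0 0 0 0 5; -1 0 0 0 0 0 5; -3 0 0 0 0 0 5; -6 0 0 0 0 0 5; -8 0 0 0 0 0 5; -8 0 0 0 0 0 5'
python3 - <<'E'
from ov import *
s,R=tool(); print(s["position"],s["width"],s["contact_force"]) 
overlay("scene",(130,150,270,280),4,[((.5907,-.2073),.0125,.088),((.5907,-.2073),.018,.003)],"pics/g18.png")
print(R.round(4).tolist(),R.T@(np.array([.4373,-.060,.12])-s["position"]))
E
```

```text
clock: 37.65
position: [0.5933, -0.2085, 0.1524]
eef_rot: [0.503, 0.501, 0.497, -0.499]
contact_force: [-0.5, -0.9, -0.0]
width: 0.0499
[ 0.59332603 -0.20853656  0.15236769] 0.04990848759850339 [-0.46283533 -0.86599499 -0.04109191]
[[0.0082, 1.0, 0.0004], [-0.0038, 0.0004, -1.0], [-1.0, 0.0082, 0.0038]] [ 0.03051471 -0.15622456 -0.14871999]
```

View pics/g18.png

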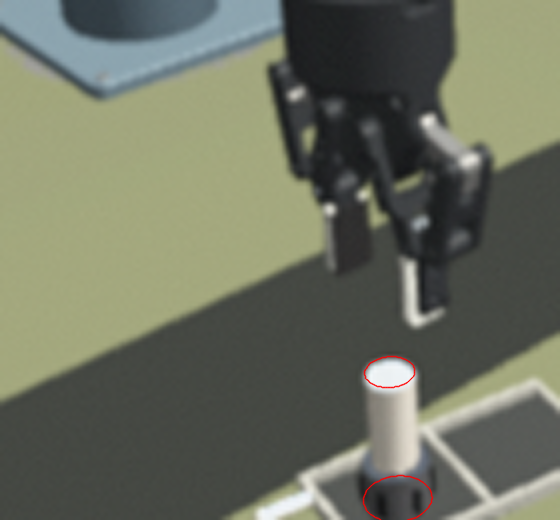

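```bash
python3 -m pendant '0 -0.5 -0.5 0 0 0 5; 0 -2 -1.9 0 0 0 5; 0 -4.5 -4.3 0 0 0 5; 0 -7.5 -7.2 0 0 0 5; 1 -10.5 -10.1 0 0 0 5; 3 -13 -12.5 0 0 0 5; 4.5 -14.8 -14.2 0 0 0 5; 5.5 -15.3 -14.7 0 0 0 5; 5.5 -15.3 -14.7 0 0 0 5; 5.5 -15.3 -14.7 0 0 0 5'
python3 - <<'E'
from ov import *
c=cam("top");c=cam("top");c=cam("top");
s,R=tool(); print(s["position"],s["width"],s["contact_force"]) 
overlay("scene",(160,120,300,250),4,[],"pics/g19.png")
print(R.round(4).tolist(),R.T@(np.array([.4373,-.060,.027])-s["position"]))
E
```

```text
clock: 38.7
position: [0.4381, -0.0608, 0.0916]
eef_rot: [0.5, 0.5, 0.5, -0.5]
contact_force: [0.7, 0.5, 0.1]
width: 0.0499
[ 0.43921522 -0.061381    0.09280607] 0.05002913762046397 [-0.82200608  0.10852648  0.19097747]
[[0.0021, 1.0, -0.0005], [-0.0008, -0.0005, -1.0], [-1.0, 0.0021, 0.0008]] [ 0.06580092 -0.00205085 -0.00143106]
```

View pics/g19.png

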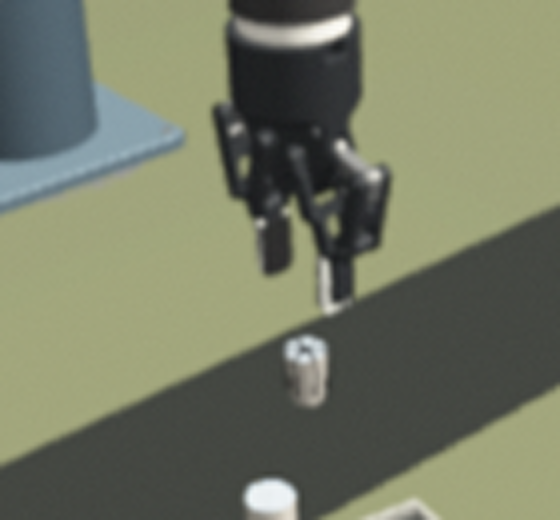

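```bash
python3 -m pendant '0.5 -0.15 -0.1 0 0 0 5; 2 -0.15 -0.1 0 0 0 5; 4 -0.15 -0.1 0 0 0 5; 5.8 -0.15 -0.1 0 0 0 4.5; 6.3 -0.15 -0.1 0 0 0 4; 6.4 -0.15 -0.1 0 0 0 4; 6.4 -0.15 -0.1 0 0 0 4; 6.4 -0.15 -0.1 0 0 0 3.5'
python3 - <<'E'
from ov import *
s,R=tool(); print(s["position"],s["width"],s["contact_force"]) 
overlay("scene",(160,120,300,250),4,[],"pics/g20.png")
E
```

```text
clock: 39.7
position: [0.4372, -0.0597, 0.0289]
eef_rot: [0.501, 0.5, 0.499, -0.5]
contact_force: [0.3, -0.3, 0.2]
width: 0.0353
[ 0.43721696 -0.05973786  0.02894915] 0.03526095577779341 [ 0.31914604 -0.30584234  0.16324573]
```

View pics/g20.png

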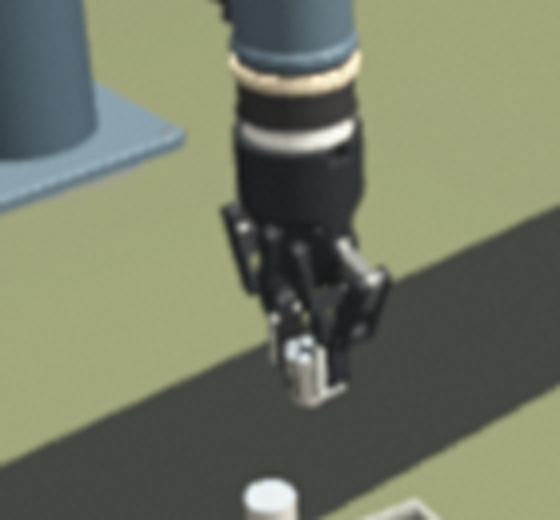

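```bash
python3 -m pendant '0 0 0 0 0 0 3; 0 0 0 0 0 0 2.7; 0 0 0 0 0 0 2.3; 0 0 0 0 0 0 2.2; 0 0 0 0 0 0 2.2; 0 0 0 0 0 0 2.2' 30
python3 -m pendant '-0.3 0 0 0 0 0 2.2; -1 0 0 0 0 0 2.2; -2.5 0 0 0 0 0 2.2; -4.5 0 0 0 0 0 2.2; -6.5 0 0 0 0 0 2.2; -8.5 0 0 0 0 0 2.2; -10 0 0 0 0 0 2.2; -10.5 0 0 0 0 0 2.2; -10.5 0 0 0 0 0 2.2; -10.5 0 0 0 0 0 2.2'
python3 - <<'E'
from ov import *
s,R=tool(); print(s["position"],s["width"],s["contact_force"]) 
overlay("scene",(160,80,300,220),4,[],"pics/g21.png")
print(R.round(4).tolist(),R.T@(np.array([.603,-.1342,.134])-s["position"]))
E
```

```text
clock: 40.35
position: [0.4366, -0.0596, 0.0284]
eef_rot: [0.5, 0.5, 0.5, -0.5]
contact_force: [-0.8, 0.9, 5.0]
width: 0.0247
clock: 41.35
position: [0.4357, -0.0593, 0.1319]
eef_rot: [0.5, 0.5, 0.501, -0.5]
contact_force: [-0.3, -0.2, -0.3]
width: 0.025
[ 0.43570217 -0.05925863  0.1318912 ] 0.024979192973727193 [-0.34010616 -0.24603299 -0.32724448]
[[-0.0015, 1.0, 0.0004], [0.0004, 0.0004, -1.0], [-1.0, -0.0015, -0.0005]] [-0.00238632  0.16726716  0.07500149]
```

View pics/g21.png

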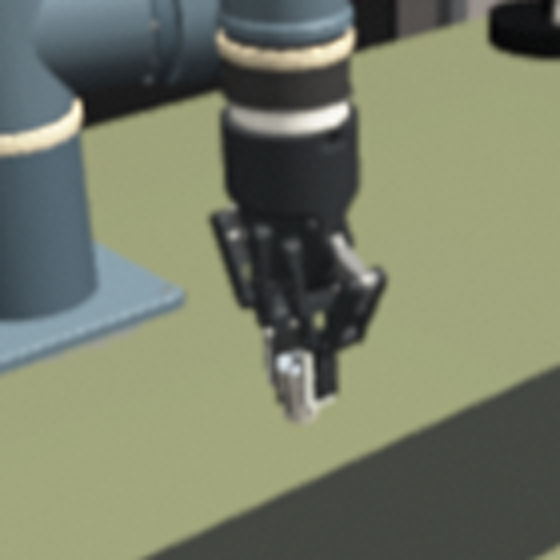

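```bash
python3 -m pendant '0 0.3 0.1 0 0 0 2.2; 0 1.2 0.5 0 0 0 2.2; 0 2.8 1.3 0 0 0 2.2; 0 5 2.3 0 0 0 2.2; 0 7.5 3.4 0 0 0 2.2; 0 10 4.5 0 0 0 2.2; 0 12.5 5.6 0 0 0 2.2; 0 14.6 6.6 0 0 0 2.2; 0 16 7.2 0 0 0 2.2; 0 16.6 7.5 0 0 0 2.2; 0 16.6 7.5 0 0 0 2.2; 0 16.6 7.5 0 0 0 2.2'
python3 - <<'E'
from ov import *
c=cam("top");c=cam("top");c=cam("top")
s,R=tool(); print(s["position"],s["width"],s["contact_force"]) 
print(R.T@(np.array([.603,-.1342,.0314])-s["position"]))
E
```

```text
clock: 42.6
position: [0.6018, -0.1341, 0.1323]
eef_rot: [0.5, 0.5, 0.501, -0.5]
contact_force: [0.1, -0.6, -1.3]
width: 0.0246
[ 0.60171325 -0.133982    0.13293764] 0.02464797879304147 [ 0.7489663   0.10921733 -0.52051124]
[0.10153728 0.00131186 0.00023433]
```

```bash
python3 -m pendant '0.5 0.05 0 0 0 0 2.2; 2 0.05 0 0 0 0 2.2; 4 0.05 0 0 0 0 2.2; 6 0.05 0 0 0 0 2.2; 8 0.05 0 0 0 0 2.2; 9 0.05 0 0 0 0 2.2; 9.5 0.05 0 0 0 0 2.2; 9.8 0.05 0 0 0 0 2.2; 9.8 0.05 0 0 0 0 2.2; 9.8 0.05 0 0 0 0 2.2'
python3 -m pendant '0.05 0 0 0 0 0 2.2; 0.1 0 0 0 0 0 2.2; 0.15 0 0 0 0 0 2.2; 0.2 0 0 0 0 0 2.2; 0.2 0 0 0 0 0 2.2; 0.2 0 0 0 0 0 2.2'
```

```text
clock: 43.75
position: [0.6036, -0.1346, 0.036]
eef_rot: [0.501, 0.5, 0.499, -0.5]
contact_force: [-0.1, -0.0, -0.3]
width: 0.0248
clock: 44.35
position: [0.6027, -0.1343, 0.0327]
eef_rot: [0.5, 0.5, 0.5, -0.5]
contact_force: [-0.6, 0.6, -0.6]
width: 0.0248
```

```bash
python3 -m pendant '0.05 0 0 0 0 0 2.2; 0.1 0 0 0 0 0 2.2; 0.1 0 0 0 0 0 2.2; 0.1 0 0 0 0 0 2.2'; python3 -m pendant '0.03 0 0 0 0 0 2.2; 0.06 0 0 0 0 0 2.2; 0.06 0 0 0 0 0 2.2; 0.06 0 0 0 0 0 2.2'
```

```text
clock: 44.75
position: [0.6027, -0.1343, 0.0318]
eef_rot: [0.5, 0.5, 0.5, -0.5]
contact_force: [-0.5, 0.4, 0.6]
width: 0.0248
clock: 45.15
position: [0.6028, -0.1344, 0.0315]
eef_rot: [0.5, 0.5, 0.5, -0.5]
contact_force: [-1.0, 0.4, 1.7]
width: 0.0248
```

```bash
python3 -m pendant '0 0 0 0 0 0 2.6; 0 0 0 0 0 0 2.9; 0 0 0 0 0 0 3.3; 0 0 0 0 0 0 3.8; 0 0 0 0 0 0 4.4; 0 0 0 0 0 0 4.8; 0 0 0 0 0 0 4.8; -1 0 0 0 0 0 4.8; -3 0 0 0 0 0 4.8; -6 0 0 0 0 0 4.8; -10 0 0 0 0 0 4.8; -13 0 0 0 0 0 4.8; -13 -3 0 0 0 0 4.8; -13 -8 -4 0 0 0 4.8; -13 -13 -9 0 0 0 4.8; -13 -18 -13 0 0 0 4.8; -13 -23 -14 0 0 0 4.8; -13 -27 -14 0 0 0 4.8; -13 -28 -14 0 0 0 4.8; -13 -28 -14 0 0 0 4.8'
python3 - <<'E'
from ov import *
s,R=tool(); print(s["position"],s["width"],s["contact_force"]) 
it=[((.603,-.1342),.013,.039),((.6134,.1747),.025,.031),((.5907,-.2073),.0125,.088),((.6007,.2479),.02,.053),((.626,.1015),.026,.047)]
overlay("scene",(130,110,400,300),2.9,it,"pics/f1.png")
overlay("top",(160,160,380,260),3.6,it,"pics/f2.png")
E
```

```text
clock: 47.15
position: [0.3181, 0.0068, 0.1615]
eef_rot: [0.5, 0.5, 0.501, -0.5]
contact_force: [0.7, -0.8, 0.5]
width: 0.0479
[0.31811652 0.00684637 0.16146988] 0.047894723376104543 [ 0.6897544  -0.80607344  0.53976963]
```

View pics/f1.png

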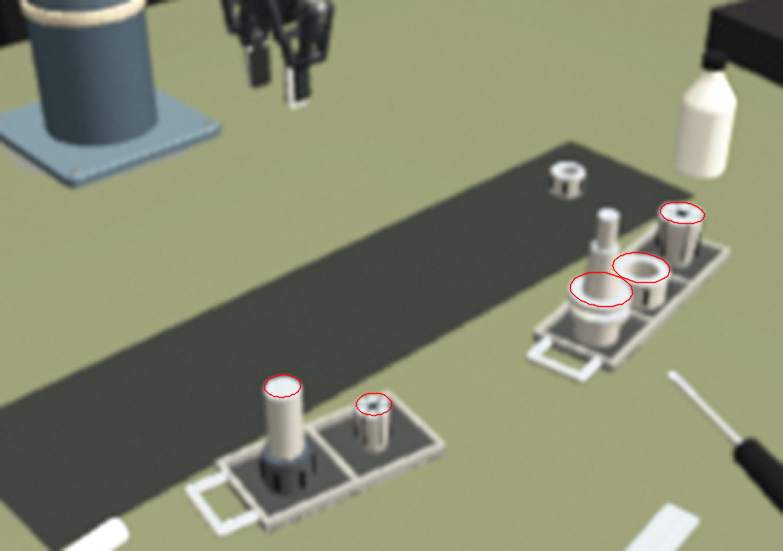

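View pics/f2.png

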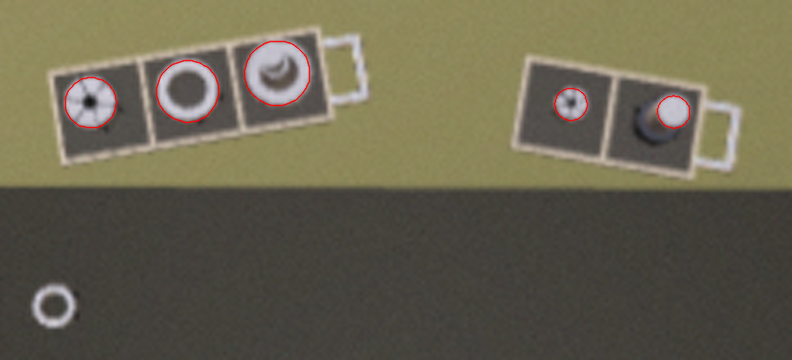

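```bash
python3 -m pendant '0 0 0 0 0 0 4.8; 0 0 0 0 0 0 4.8; 0 0 0 0 0 0 4.8'; python3 -c "
from workcell import ctrl
print(ctrl.sign_off())"
```

```text
clock: 47.55
position: [0.3235, 0.0053, 0.1613]
eef_rot: [0.5, 0.5, 0.5, -0.5]
contact_force: [-0.1, 0.6, -0.8]
width: 0.048
the job is handed in; nothing more can be done
None
```

Both kits are made up and the job is handed in, at about 47.6 s on the robot's clock against the 112 s limit.

- **Long tray:** the taper holder is next to the handle, the big nut in the middle, and the big collet farthest from the handle.
- **Short tray:** the straight-shank chuck is next to the handle and the small collet is in the other pocket.

In the last pictures from both cameras, all five pieces stand upright within about 1–2 mm of the measured pocket centres, which is about as good as the calibration. I set each one down in steps of about 1 mm or less until the wrist force showed floor contact. That contact was faint for the small collet. The largest reading was 6 N, taken after moves only, and the gripper was clear of everything at hand-in.

I did not touch the small nut, the micrometer or the oil bottle. The nut and bottle look unmoved in the last views; the micrometer lay mostly outside those crops, so I did not check it at the end. No check failed. The only disagreement was about 1.5 mm between the two cameras, within the calibration.

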